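# Show a polished sphere under the bench magnifier

## Task

Swing the bench magnifier round on its stiff arm until its lens is over the white sorting pad, and leave it there. Then pick up the small sphere tray by its wooden grip and carry it, without letting the polished stone ball roll out of its pocket or touching the ball, until the ball is centred under the lens about 9 cm below it. Finish while still holding the tray there, level, still and clear of the bench and the magnifier; leave the other things on the bench where they are.

Things in the scene. Friction and masses are not known exactly. Their poses are not given: they have to be found in the camera images.
- magnifier: Bench magnifier stand, fixed to the bench: round dark cast foot 100 mm across, steel post 14 mm thick, 255 mm high, cap on top to about 270 mm. Origin: on the bench at the centre of the foot, on the post's axis. Its -x axis is where the arm points at joint value 0.
- swing_arm (a joint): Angle (rad) of the level arm that turns about the vertical post; range -1.5 to 1.5. At 0 it points along the magnifier's -x axis (roughly to the robot); larger values turn it anticlockwise seen from above (its end moves to the robot's right, -y). Stiff friction joint (about 0.35 N m, about 1.4 N at the knob): it stays where it is left.
- swing_axis (a point): Point on the post's axis at the arm's height, 215 mm above the bench: the arm's hinge, axis vertical.
- lens_center (a point): Centre of the round level lens, 215 mm above the bench and 200 mm from the post's axis. Its dark frame is 98 mm across and 12 mm thick. The arm's bar (11 mm) runs from the frame to the post.
- lens_knob (a point): Middle of the upright black knob on the outer end of the lens frame, 260 mm from the post's axis, on the line from post through lens: a peg 14 mm across that stands from 219 to 259 mm above the bench; this point is 243 mm above it. Grip it from above, or push it sideways, to swing the arm.
- sorting_pad: White square sorting pad with a dark edge, 90 x 90 mm, 5.5 mm thick, fixed to the bench. Origin: centre of its underside. Its centre lies within 22 mm of the circle that the lens centre follows.
- sphere_tray: Hand tray, 298 mm long, about 0.15 kg, lying flat: aluminium plate 76 x 76 x 11 mm with a round pocket 40 mm across, 4 mm deep in its middle; narrow tang; dark wooden grip. Origin: on the underside, below the pocket's centre; x points away from the grip, z up. The grip spans x = -260 to -140 mm, is 18 mm wide (y) and lies 6 to 32 mm above the underside.
- tray_grip (a point): Middle of the wooden grip, 195 mm behind the pocket's centre (tray x = -195 mm), 26 mm above the tray's underside: the place to grip it, fingers closing across its 18 mm width, firmly (50 N or more, since the pocket end hangs out).
- pocket (a point): Centre of the pocket's floor, 7 mm above the tray's underside.
- stone_sphere_center (a point): Centre of the polished brown stone ball, 30 mm across, 40 g, loose in the pocket (5 mm play all round); at rest it is 22 mm above the tray's underside. It climbs out over the rim if the tray is tipped by about 40 degrees, or less when jerked.
- rough_stone: Bystander: brown rough stone, about 34 x 45 x 28 mm, loose.
- cork: Bystander: cork, 24 mm across, 20 mm high, loose.
- matchbox: Bystander: matchbox, 36 x 53 x 14 mm, loose.
Mind the look-alikes: they are no part of the job. What is shaped like the part that bears stone_sphere_center but turquoise is not meant.

How it is judged:
By the outcome, as a careful person would: the job done as asked, in the order asked, and still so for the second after the job is handed in, while the arm keeps its last pose, push and grip.
It also fails if it takes over 64 s, if anything falls off the work surface, if the arm or the gripper's body presses on something with over 40 N, if the wrist force passes 120 N, or if a joint passes its speed limit or range.

## Robot

A 6-joint arm with a two-finger parallel gripper is mounted at the origin on a cart in front of the work surface, level with it; the furniture and walls round the work are solid. World frame = base frame: x ahead of the robot, y to its left, z up, the work surface at z = 0. Lengths are in m, angles in rad, forces in N, time in s.
With the tool pointing down it reaches from about 0.375 to 0.925 m from the base axis. Payload 5.7 kg.
Tool frame: the origin (TCP) lies at the very end of the fingers, on their centre line; the grasp point (between the pads) lies 19 mm behind it; z points along the fingers, y is the line along which they close (so a half turn about z gives the same grasp; the last joint's range is limited). The gripper opens to 85 mm and grips with 20 to 120 N. Pads are 22 mm wide; open, the fingers measure 114 mm over their backs; the gripper's body (76 mm by 85 mm) begins 54 mm behind the grasp point. The pads swing forward as they close: fully open they stand 13 mm farther back than shut.
Start: joints at [1.011, 0.359, 1.51, -0, 1.272, -0.115], TCP at [0.258, 0.542, 0.197] pointing down, gripper open.
Joint ranges: [-2.97, 2.97], [-1.01, 2.36], [0.21, 2.38], [-0.96, 4.11], [0.2, 2.71], [-2.98, 2.98]. Speed limits (rad/s): [2.39, 2.39, 3.14, 3.14, 3.14, 3.14].

## Interface

Orientations are given as a unit quaternion [w, x, y, z].
In Python, from bench import ctrl gives the robot as it stands.
- The arm moves only by the tool step_arm, never from a script. Its argument "plan" is a list of rows, each a list of 3 entries, a list of its own where there are three numbers: the turn, a rotation vector about the tool's x, y, z in degrees, then the shift along the tool's x, y, z in mm, then the gripper's target within -1 to 1 (shut at 1, half-way at 0, fully open at -1). In form: [[[ax, ay, az], [x, y, z], claw], ...]. A call has 1 to 5 rows; each row is the pose to reach, as a shift and turn from the pose commanded when the call began, along the tool's axes at that moment; what a row does not reach only later rows make up. A row lasts 1/12 s, in which the tool goes at most 41.7 mm and 7.16 degrees, less where a joint would pass 70% of its speed; a pose out of reach is approached as far as the arm can. A call with a gripper value outside its range is refused whole. The fingers move at their own pace and stop on an object; the grip force is fixed at half the most. Time passes only in rows, so rows that repeat a pose let the fingers close. It gives the time, the measured TCP pose, the force, the opening and the grip force at its end, in the units of the state.
- ctrl.observe(): the state, without advancing time (a new reading comes with each control period).
- ctrl.capture(name): name is "side" or "top"; returns a dict with "frame" (420x560x3 uint8, blue, green, red), "fx", "fy", "cx", "cy" (pixels), "R" (3x3) and "t" (3): a world point X has camera coordinates R X + t. Camera axes: x right, y down, z forward; pixel columns grow to the right and rows downward; lengths in m; the calibration is good to about 2 mm. A picture is of the moment at which its call begins. There is no depth.
- ctrl.sign_off(): hands the job in; it is judged then, once.
Trained networks look in the newest picture that a camera, given by its name, has taken for a name from the list of things; names that differ only in an ending like _2 or _b are one class to them, and where a whole thing is asked for, a point or a joint stands for the part that bears it (a point fixed in the world has none). Each returns a list of dicts, best first, with "conf" (0 to 1); they miss things now and then, are a little off and sometimes report something else, mostly with a low value. They report only what shows in the picture. A call takes as long as a camera call. They do not tell look-alikes from the thing itself.
- ctrl.find_in(camera, name): "point" ([x, y, z] in m, in world coordinates, good to about 4 mm: the middle of the surface that is visible of it).
- ctrl.pinpoint(camera, name): "point" ([x, y, z] in m, in world coordinates, good to about 4 mm: a listed point, or the origin of a listed thing).
The state is a dict: "time": time; "qpos": joint angles; "qd": joint speeds; "joint_efforts": joint torques, N m; "eef_pos": TCP position; "eef_rot": TCP orientation; "wrist_force": force on the tool from outside, world axes, zero at the start; "moment": the same for the moment, N m; "finger_gap": finger opening in m; "finger_force": force on a finger pad.
Only numpy, scipy, OpenCV 4.12 (cv2) and the standard library are available. Lean on these libraries where they do the work, as an engineer would, in place of code of your own. Each camera call takes 0.05 s, during which the arm holds its last target. There are 200 camera calls.

## Working session

There is one attempt and no reset: what is moved stays moved. The work goes in short steps, Python scripts to look and compute and a tool call to move; the robot and the scene stay as the last step left them, time stands still between calls to the robot, and variables do not carry over. Pictures are saved under pics/ and viewed, at most 10 in all, crops included, and the job is handed in when it is done.

Besides the shell and the picture viewer there is one more tool, called after "Call:" in YAML: its name, and indented under it one key for each argument. step_arm: Moves the arm, as the interface text tells. Its arguments: {"type":"object","properties":{"plan":{"type":"array","items":{"type":"array"}}},"required":["plan"]}

```bash
mkdir -p pics; cat > h.py <<'E'
from bench import ctrl
import numpy as np, cv2
from scipy.spatial.transform import Rotation as Ro
def proj(c,X):
    p=c["R"]@np.array(X)+c["t"]; return np.array([c["fx"]*p[0]/p[2]+c["cx"],c["fy"]*p[1]/p[2]+c["cy"]])
def back(c,uv,z):
    R=np.array(c["R"]);t=np.array(c["t"]);d=R.T@np.array([(uv[0]-c["cx"])/c["fx"],(uv[1]-c["cy"])/c["fy"],1]);o=-R.T@t
    return o+d*(z-o[2])/d[2]
def show(l): return [(np.round(d["point"],3).tolist(),round(d["conf"],2)) for d in l]
E
python3 - <<'E'
from h import *
C={n:ctrl.capture(n) for n in("side","top")}
cv2.imwrite("pics/a.png",cv2.resize(C["top"]["frame"],(800,600)))
cv2.imwrite("pics/b.png",cv2.resize(C["side"]["frame"],(800,600)))
for n in C:
  print(n,{k:np.round(C[n][k],3).tolist() for k in("fx","cx","cy","t")})
  for k in["magnifier","lens_center","lens_knob","sorting_pad","sphere_tray","tray_grip","pocket","stone_sphere_center","swing_axis"]:
    print(k,show(ctrl.pinpoint(n,k)))
print(ctrl.observe())
E
```

```text
side {'fx': 465.284, 'cx': 281.196, 'cy': 208.527, 't': [-0.596, 0.208, 0.923]}
magnifier [([0.768, -0.065, 0.002], 0.72), ([0.466, 0.105, -0.002], 0.43)]
lens_center [([0.595, -0.164, 0.217], 0.89)]
lens_knob [([0.544, -0.192, 0.242], 0.8)]
sorting_pad [([0.58, 0.027, 0.004], 0.67)]
sphere_tray [([0.657, -0.171, 0.001], 0.91)]
tray_grip [([0.474, -0.112, 0.025], 0.56)]
pocket []
stone_sphere_center [([0.659, -0.17, 0.023], 0.74), ([0.554, -0.214, 0.012], 0.74), ([0.414, -0.217, 0.013], 0.74)]
swing_axis [([0.765, -0.058, 0.219], 0.7)]
top {'fx': 423.671, 'cx': 272.197, 'cy': 208.426, 't': [0.118, 0.614, 0.799]}
magnifier [([0.773, -0.06, -0.0], 0.75), ([0.544, -0.193, 0.24], 0.47)]
lens_center []
lens_knob [([0.542, -0.191, 0.242], 0.76)]
sorting_pad [([0.584, 0.025, -0.002], 0.71), ([0.66, -0.172, 0.006], 0.58)]
sphere_tray [([0.658, -0.171, 0.003], 0.9)]
tray_grip [([0.47, -0.11, 0.028], 0.59)]
pocket [([0.656, -0.168, 0.011], 0.58)]
stone_sphere_center [([0.552, -0.214, 0.013], 0.71), ([0.412, -0.218, 0.018], 0.67)]
swing_axis [([0.772, -0.061, 0.215], 0.78)]
{'time': 1.0, 'qpos': array([ 1.01092198e+00,  3.58777721e-01,  1.51042239e+00, -3.60114019e-05,
        1.27251361e+00, -1.15063990e-01]), 'qd': array([ 0.00038591, -0.00062008,  0.00170957, -0.00043057, -0.00011322,
       -0.00010329]), 'joint_efforts': array([ 2.91099650e-04, -5.27590442e+01, -2.79056633e+01, -9.55462201e-05,
        1.92839412e-03, -1.60499070e-05]), 'eef_pos': array([0.25814322, 0.54156911, 0.19697151]), 'eef_rot': array([-3.80401661e-06,  2.20571035e-01,  9.75370911e-01, -6.28201268e-05]), 'wrist_force': array([ 0.9307524 ,  0.348201  , -0.48391821]), 'moment': array([-0.01389055, -0.01678585, -0.03982425]), 'finger_force': 0.0, 'finger_gap': 0.08508511072497126}
```

View pics/a.png

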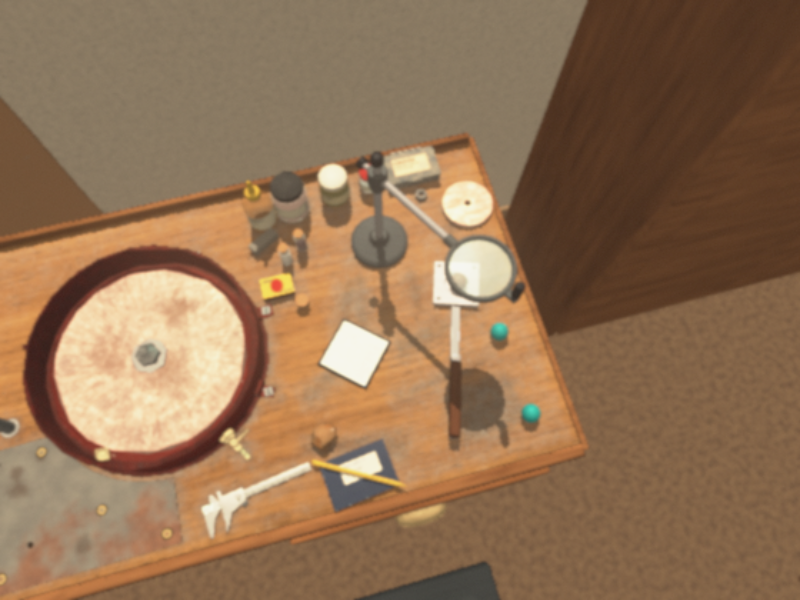

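View pics/b.png

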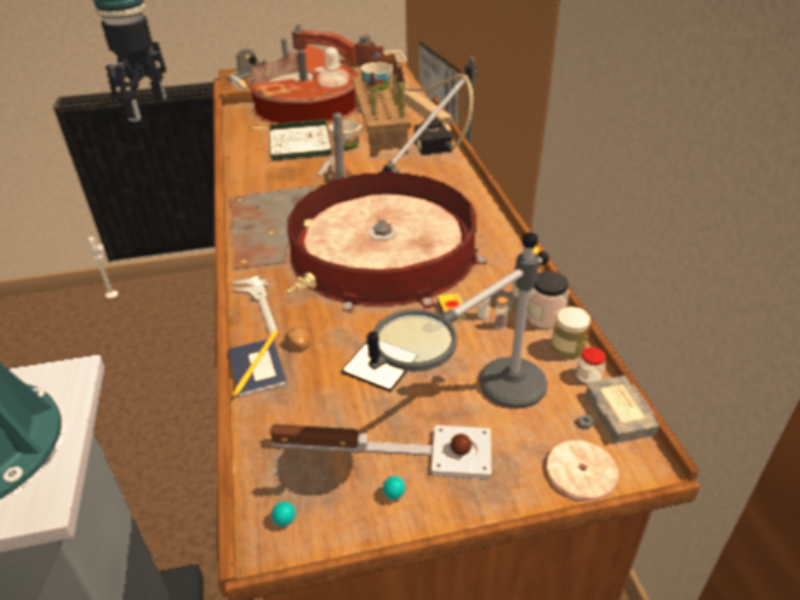

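Top view (800x600): magnifier foot is at (379,243), lens at (480,268), knob at (517,291). The pad is at (355,352), the tray plate at (457,284) and the grip at (455,397). Ball candidates in the side view: brown at (461,445) in the tray pocket, turquoise at (394,488) and (284,514). The brown ball fits, being polished stone in the pocket. I'll confirm it in a crop.

```bash
cat >> h.py <<'E'
def frame(p,ya):
    a=np.radians(ya); y=np.array([np.cos(a),np.sin(a),0]); z=np.array([0,0,-1.]); return np.column_stack([np.cross(y,z),y,z]),np.array(p)
def cur():
    s=ctrl.observe(); w,x,y,z=s["eef_rot"]; return Ro.from_quat([x,y,z,w]).as_matrix(),s["eef_pos"]
def plan(wps,start=None):
    R,p=start or cur()
    for q,ya in wps:
        R2,p2=frame(q,ya)
        print(np.round(Ro.from_matrix(R.T@R2).as_rotvec(degrees=True),1).tolist(),np.round(1000*R.T@(p2-p),0).tolist(),"->",q,ya)
        R,p=R2,p2
E
python3 - <<'E'
from h import *
c=ctrl.capture("side");f=c["frame"][260:370,180:370]
cv2.imwrite("pics/c.png",cv2.resize(f,None,fx=4,fy=4,interpolation=cv2.INTER_CUBIC))
plan([([.31,.40,.29],34),([.40,.24,.30],4),([.45,.08,.30],-26),([.50,-.08,.30],-50),([.543,-.192,.30],-60)])
E
```

```text
[-0.0, 0.0, 30.5] [-108.0, -106.0, -93.0] -> [0.31, 0.4, 0.29] 34
[0.0, 0.0, 30.0] [-183.0, -15.0, -10.0] -> [0.4, 0.24, 0.3] 4
[0.0, 0.0, 30.0] [-163.0, 39.0, 0.0] -> [0.45, 0.08, 0.3] -26
[0.0, 0.0, 24.0] [-122.0, 115.0, 0.0] -> [0.5, -0.08, 0.3] -50
[0.0, 0.0, 10.0] [-39.0, 113.0, 0.0] -> [0.543, -0.192, 0.3] -60
```

View pics/c.png

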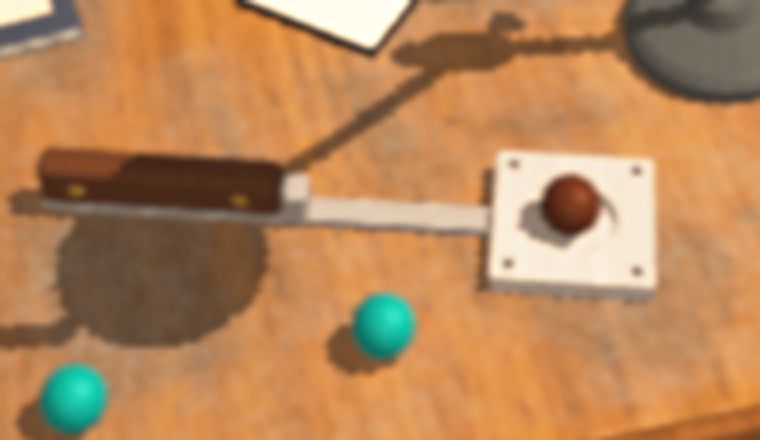

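The crop shows the brown ball in the pocket at (571,204). The turquoise balls at (384,326) and (73,398) lie loose on the bench, so they aren't the one. I'll head for the knob.

Call:
step_arm:
  plan:
    - [[0,0,30.5],[-108,-106,-93],-1]
    - [[0,0,30.5],[-108,-106,-93],-1]
    - [[0,0,30.5],[-108,-106,-93],-1]
    - [[0,0,30.5],[-108,-106,-93],-1]
    - [[0,0,30.5],[-108,-106,-93],-1]

```text
time: 1.47
eef_pos: [0.3122, 0.3967, 0.2935]
eef_rot: [0.002, 0.473, 0.881, 0.002]
wrist_force: [0.2, -0.3, 0.4]
finger_gap: 0.0853
finger_force: 0.0
```

Call:
step_arm:
  plan:
    - [[0,0,30],[-183,-15,-10],-1]
    - [[0,0,30],[-183,-15,-10],-1]
    - [[0,0,30],[-183,-15,-10],-1]
    - [[0,0,30],[-183,-15,-10],-1]
    - [[0,0,30],[-183,-15,-10],-1]

```text
time: 1.88
eef_pos: [0.4019, 0.236, 0.3002]
eef_rot: [0.001, 0.685, 0.729, -0.0]
wrist_force: [0.5, 0.0, -0.4]
finger_gap: 0.0856
finger_force: 0.0
```

Call:
step_arm:
  plan:
    - [[0,0,30],[-163,39,0],-1]
    - [[0,0,30],[-163,39,0],-1]
    - [[0,0,30],[-163,39,0],-1]
    - [[0,0,30],[-163,39,0],-1]
    - [[0,0,30],[-163,39,0],-1]

```text
time: 2.3
eef_pos: [0.4527, 0.0733, 0.2999]
eef_rot: [0.002, 0.851, 0.525, -0.0]
wrist_force: [-0.6, 0.6, -0.3]
finger_gap: 0.0856
finger_force: 0.0
```

Call:
step_arm:
  plan:
    - [[0,0,24],[-122,115,0],-1]
    - [[0,0,24],[-122,115,0],-1]
    - [[0,0,24],[-122,115,0],-1]
    - [[0,0,24],[-122,115,0],-1]
    - [[0,0,24],[-122,115,0],-1]

```text
time: 2.72
eef_pos: [0.5028, -0.0869, 0.2997]
eef_rot: [0.002, 0.941, 0.339, 0.0]
wrist_force: [0.7, 0.3, 0.3]
finger_gap: 0.0851
finger_force: 0.0
```

Call:
step_arm:
  plan:
    - [[0,0,10],[-39,113,0],-1]
    - [[0,0,10],[-39,113,0],-1]
    - [[0,0,10],[-39,113,0],-1]
    - [[0,0,10],[-39,113,0],-1]
    - [[0,0,10],[-39,113,0],-1]

```text
time: 3.13
eef_pos: [0.5436, -0.1931, 0.2991]
eef_rot: [-0.0, 0.966, 0.258, -0.0]
wrist_force: [0.1, 1.1, -0.2]
finger_gap: 0.0854
finger_force: 0.0
```

```bash
python3 - <<'E'
from h import *
for n in("side","top"):
  c=ctrl.capture(n)
  for k in["magnifier","lens_center","lens_knob","sorting_pad","tray_grip","pocket","stone_sphere_center"]: print(n,k,show(ctrl.pinpoint(n,k)))
  if n=="side": cv2.imwrite("pics/d.png",cv2.resize(c["frame"][150:350,180:400],None,fx=3,fy=3))
print(cur()[1])
plan([([.544,-.1915,.229],-60)])
E
```

```text
side magnifier [([0.77, -0.064, 0.002], 0.8), ([0.654, -0.174, 0.025], 0.23)]
side lens_center [([0.596, -0.161, 0.216], 0.75)]
side lens_knob [([0.728, 0.132, -0.0], 0.73), ([0.542, -0.19, 0.244], 0.57)]
side sorting_pad [([0.583, 0.027, -0.001], 0.75), ([0.463, 0.105, -0.004], 0.17)]
side tray_grip [([0.472, -0.111, 0.026], 0.78)]
side pocket []
side stone_sphere_center [([0.555, -0.214, 0.012], 0.76), ([0.415, -0.218, 0.016], 0.6), ([0.653, -0.172, 0.022], 0.54)]
top magnifier [([0.773, -0.062, -0.001], 0.84)]
top lens_center [([0.594, -0.162, 0.214], 0.59)]
top lens_knob [([0.54, -0.193, 0.242], 0.85)]
top sorting_pad [([0.584, 0.025, 0.0], 0.72)]
top tray_grip [([0.472, -0.113, 0.029], 0.86)]
top pocket [([0.657, -0.168, 0.008], 0.78)]
top stone_sphere_center [([0.416, -0.218, 0.016], 0.56), ([0.55, -0.211, 0.013], 0.46)]
[ 0.54304635 -0.19217604  0.3000548 ]
[0.0, -0.0, 0.0] [1.0, -0.0, 71.0] -> [0.544, -0.1915, 0.229] -60
```

View pics/d.png

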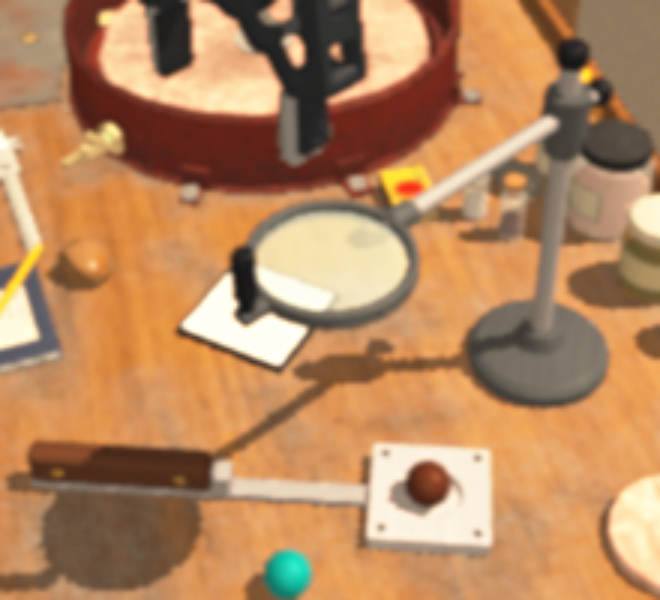

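The view shows the knob at (243,280), between the two fingers above it at (165,45) and (305,130). I'll descend and close.

Call:
step_arm:
  plan:
    - [[0,0,0],[0,0,35],-1]
    - [[0,0,0],[0,0,71],-1]
    - [[0,0,0],[0,0,71],0]
    - [[0,0,0],[0,0,71],1]
    - [[0,0,0],[0,0,71],1]

```text
time: 4.35
eef_pos: [0.5438, -0.1926, 0.2305]
eef_rot: [0.001, 0.966, 0.259, 0.0]
wrist_force: [0.0, -0.6, 1.2]
finger_gap: 0.0515
finger_force: 0.0
```

Call:
step_arm:
  plan:
    - [[0,0,0],[0,0,0],1]
    - [[0,0,0],[0,0,0],1]
    - [[0,0,0],[0,0,0],1]
    - [[0,0,0],[0,0,0],1]
    - [[0,0,0],[0,0,0],1]

```text
time: 4.77
eef_pos: [0.5433, -0.1923, 0.2297]
eef_rot: [0.0, 0.966, 0.259, 0.0]
wrist_force: [-0.2, -0.3, -0.6]
finger_gap: -0.0001
finger_force: 0.0
```

Call:
step_arm:
  plan:
    - [[0,0,0],[0,0,0],1]
    - [[0,0,0],[0,0,0],1]
    - [[0,0,0],[0,0,0],1]
    - [[0,0,0],[0,0,0],1]
    - [[0,0,0],[0,0,0],1]

```text
time: 5.18
eef_pos: [0.543, -0.1922, 0.2289]
eef_rot: [-0.0, 0.966, 0.259, -0.0]
wrist_force: [1.1, 0.2, 0.6]
finger_gap: -0.0001
finger_force: 0.0
```

```bash
python3 - <<'E'
from h import *
R,p=cur(); post=np.array([.7705,-.062]); print(p)
v=p[:2]-post; a0=np.degrees(np.arctan2(v[1],v[0]))%360; r=np.hypot(*v)
pad=np.array([.5835,.026])-post; a1=np.degrees(np.arctan2(pad[1],pad[0])); print(a0,r,a1,np.hypot(*pad), np.degrees(np.arctan2(R[1,1],R[0,1])))
ya0=np.degrees(np.arctan2(R[1,1],R[0,1]))
for i in range(1,12):
  d=(a1-a0)*min(i/11,1); a=np.radians(a0+d); ra=.262
  print(i, end=' ');q=[post[0]+r*np.cos(a),post[1]+r*np.sin(a),p[2]]
  plan([(q,ya0+d)],start=(R,p))
print("one call = 5 deg-steps, relative:")
n=11;st=(a1-a0)/n
for k in range(1,6):
  R0,p0=frame([post[0]+r*np.cos(np.radians(a0)),post[1]+r*np.sin(np.radians(a0)),p[2]],ya0)
  a=np.radians(a0+st*k); plan([([post[0]+r*np.cos(a),post[1]+r*np.sin(a),p[2]],ya0+st*k)],start=(R0,p0))
E
```

```text
[ 0.5429686  -0.19216368  0.22894791]
209.77253807729264 0.26213187998129917 154.79887635452494 0.20667123650861524 -59.98569397347273
1 [-0.0, 0.0, 5.0] [1.0, -23.0, 0.0] -> [np.float64(0.5324945006175317), np.float64(-0.17184764342593828), np.float64(0.22894791312030002)] -64.98329958463343
2 [-0.0, 0.0, 10.0] [4.0, -45.0, 0.0] -> [np.float64(0.5238300368511326), np.float64(-0.15069640230960127), np.float64(0.22894791312030002)] -69.98090519579412
3 [-0.0, 0.0, 15.0] [9.0, -68.0, 0.0] -> [np.float64(0.5170410840165113), np.float64(-0.12887077396744456), np.float64(0.22894791312030002)] -74.97851080695483
4 [-0.0, 0.0, 20.0] [16.0, -90.0, 0.0] -> [np.float64(0.5121792607018985), np.float64(-0.10653670565962943), np.float64(0.22894791312030002)] -79.97611641811552
5 [-0.0, 0.0, 25.0] [25.0, -111.0, 0.0] -> [np.float64(0.5092815329110121), np.float64(-0.08386401047862821), np.float64(0.22894791312030002)] -84.97372202927623
6 [-0.0, 0.0, 30.0] [36.0, -131.0, 0.0] -> [np.float64(0.5083699329986625), np.float64(-0.061025076205758436), np.float64(0.22894791312030002)] -89.97132764043693

[... 933 characters left out ...]
184764342593828), np.float64(0.22894791312030002)] -64.98329958463343
[0.0, 0.0, 10.0] [4.0, -45.0, 0.0] -> [np.float64(0.5238300368511326), np.float64(-0.15069640230960127), np.float64(0.22894791312030002)] -69.98090519579412
[0.0, 0.0, 15.0] [9.0, -68.0, 0.0] -> [np.float64(0.5170410840165113), np.float64(-0.12887077396744456), np.float64(0.22894791312030002)] -74.97851080695483
[0.0, 0.0, 20.0] [16.0, -90.0, 0.0] -> [np.float64(0.5121792607018985), np.float64(-0.10653670565962943), np.float64(0.22894791312030002)] -79.97611641811552
[0.0, 0.0, 25.0] [25.0, -111.0, 0.0] -> [np.float64(0.5092815329110121), np.float64(-0.08386401047862821), np.float64(0.22894791312030002)] -84.97372202927623
```

The gap reads 0, so the grip missed the knob. I'll look.

```bash
python3 - <<'E'
from h import *
o=[]
for n in("side","top"):
  c=ctrl.capture(n); u,v=proj(c,[.543,-.192,.235]).astype(int); print(n,u,v)
  x=max(0,min(560-130,u-65));y=max(0,min(420-130,v-65));print(x,y)
  o.append(cv2.resize(c["frame"][y:y+130,x:x+130],(390,390),interpolation=cv2.INTER_CUBIC))
  for k in["lens_center","lens_knob"]: print(show(ctrl.pinpoint(n,k)))
cv2.imwrite("pics/e.png",np.hstack(o))
E
```

```text
side 262 245
197 180
[([0.595, -0.163, 0.216], 0.65), ([0.544, -0.19, 0.247], 0.19)]
[([0.541, -0.19, 0.242], 0.95), ([0.773, -0.063, 0.002], 0.46)]
top 361 204
296 139
[([0.594, -0.163, 0.212], 0.86)]
[([0.544, -0.191, 0.241], 0.94)]
```

View pics/e.png

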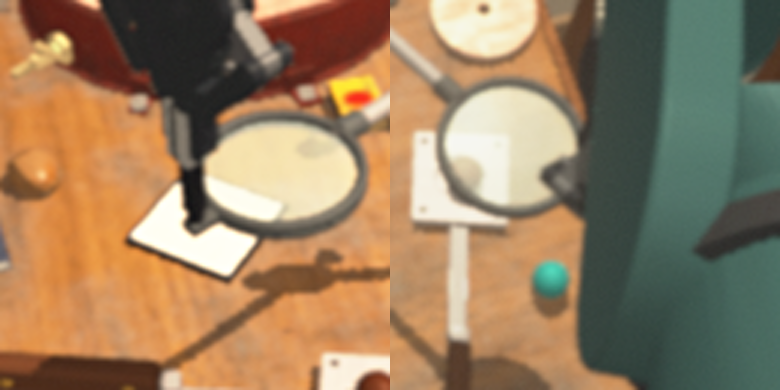

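```bash
python3 - <<'E'
from h import *
c=ctrl.capture("side")
for q in([.258,.542,.197],[.258,.542,.21],[.543,-.192,.229],[.543,-.192,.248],[.543,-.192,.259],[.543,-.192,.219],[.6,-.16,.215],[.771,-.062,.27],[.7705,-.062,0]): print(q,proj(c,q).round(1))
print(c["R"],-np.array(c["R"]).T@c["t"])
f=c["frame"][195:275,225:325]
cv2.imwrite("pics/f.png",cv2.resize(f,None,fx=7,fy=7,interpolation=cv2.INTER_CUBIC))
E
```

```text
[0.258, 0.542, 0.197] [108.2  93.1]
[0.258, 0.542, 0.21] [107.   88.6]
[0.543, -0.192, 0.229] [262.5 248.1]
[0.543, -0.192, 0.248] [261.9 239. ]
[0.543, -0.192, 0.259] [261.6 233.6]
[0.543, -0.192, 0.219] [262.8 252.8]
[0.6, -0.16, 0.215] [293.3 235.6]
[0.771, -0.062, 0.27] [373.  161.7]
[0.7705, -0.062, 0] [359.9 268.2]
[[ 0.97530565 -0.21994304 -0.02009857]
 [-0.15190694 -0.60197286 -0.78393428]
 [ 0.1603221   0.76762865 -0.6205184 ]] [ 0.46501242 -0.71465528  0.72368084]
```

View pics/f.png

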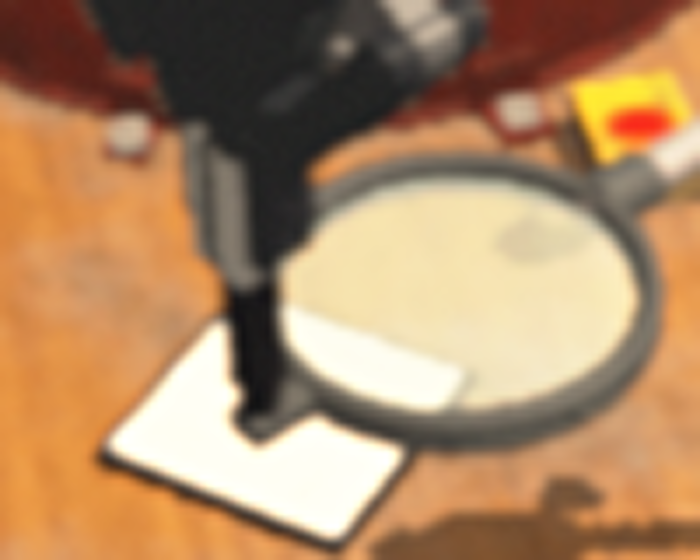

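```bash
python3 - <<'E'
from h import *
c=ctrl.capture("side")
for s in(-1,1):
  for z in (.30,.313,.33,.343): print(s,z,proj(c,[.543+s*.025,-.192-s*.0433,z]).round(1))
  print(s,proj(c,[.258+s*.43*.05,.542+s*.9*.05,.21]).round(1),proj(c,[.258+s*.43*.05,.542+s*.9*.05,.24]).round(1))
f=cv2.imread("pics/b.png")[20:150,60:220]
cv2.imwrite("pics/g.png",cv2.resize(f,None,fx=4,fy=4,interpolation=cv2.INTER_CUBIC))
print(ctrl.observe()["qpos"].round(3))
E
```

```text
-1 0.3 [238.8 197.6]
-1 0.313 [238.2 190.7]
-1 0.33 [237.3 181.4]
-1 0.343 [236.6 174.1]
-1 [97.3 96.5] [94.2 85.5]
1 0.3 [283.7 228.6]
1 0.313 [283.6 221.4]
1 0.33 [283.4 211.8]
1 0.343 [283.2 204.2]
1 [116.2  81.1] [113.5  70.7]
[-0.46   0.297  1.521 -0.     1.324  0.587]
```

View pics/g.png

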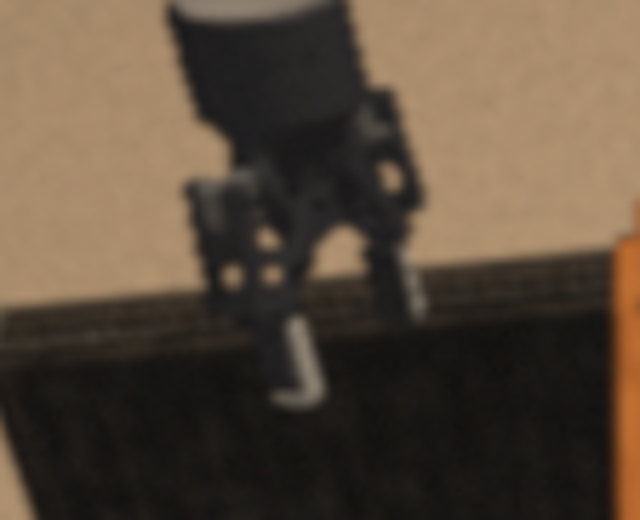

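The fingertips show about 30 mm higher than the reported TCP. That held at the start, where the tip was seen at (94.5,85), and above the knob, where the tips were at (241,173) and (280,203). The grip also closed above the peg, so the true tip is about the reported z plus 30 mm. I'll open, go 30 mm lower and close, watching the force.

Call:
step_arm:
  plan:
    - [[0,0,0],[0,0,-15],-1]
    - [[0,0,0],[0,0,-15],-1]
    - [[0,0,0],[0,0,-15],-1]
    - [[0,0,0],[0,0,-15],-1]
    - [[0,0,0],[0,0,-15],-1]

```text
time: 6.0
eef_pos: [0.5427, -0.192, 0.2434]
eef_rot: [-0.0, 0.966, 0.259, -0.0]
wrist_force: [0.2, -0.2, -0.2]
finger_gap: 0.0607
finger_force: 0.0
```

Call:
step_arm:
  plan:
    - [[0,0,0],[0,0,0],-1]
    - [[0,0,0],[0,0,0],-1]
    - [[0,0,0],[0,0,0],-1]
    - [[0,0,0],[0,0,0],-1]
    - [[0,0,0],[0,0,0],-1]

```text
time: 6.42
eef_pos: [0.543, -0.1922, 0.2439]
eef_rot: [-0.0, 0.966, 0.259, -0.0]
wrist_force: [-0.4, -0.3, -0.1]
finger_gap: 0.0854
finger_force: 0.0
```

Call:
step_arm:
  plan:
    - [[0,0,0],[0,0,10],-1]
    - [[0,0,0],[0,0,20],-1]
    - [[0,0,0],[0,0,30],-1]
    - [[0,0,0],[0,0,42],-1]
    - [[0,0,0],[0,0,42],-1]

```text
time: 6.83
eef_pos: [0.5408, -0.1911, 0.1985]
eef_rot: [-0.002, 0.966, 0.259, -0.002]
wrist_force: [-0.2, -0.2, -0.7]
finger_gap: 0.0854
finger_force: 0.0
```

Call:
step_arm:
  plan:
    - [[0,0,0],[0,0,0],0]
    - [[0,0,0],[0,0,0],1]
    - [[0,0,0],[0,0,0],1]
    - [[0,0,0],[0,0,0],1]
    - [[0,0,0],[0,0,0],1]

```text
time: 7.25
eef_pos: [0.5434, -0.1924, 0.2026]
eef_rot: [0.0, 0.966, 0.259, 0.0]
wrist_force: [0.0, -1.1, 0.1]
finger_gap: 0.0254
finger_force: 0.0
```

Call:
step_arm:
  plan:
    - [[0,0,0],[0,0,0],1]
    - [[0,0,0],[0,0,0],1]
    - [[0,0,0],[0,0,0],1]
    - [[0,0,0],[0,0,0],1]
    - [[0,0,0],[0,0,0],1]

```text
time: 7.67
eef_pos: [0.5433, -0.1924, 0.2026]
eef_rot: [0.0, 0.966, 0.259, 0.0]
wrist_force: [-1.4, 0.3, 5.9]
finger_gap: 0.0118
finger_force: 58.8
```

Gripped, with gap 11.8 mm and force 59 N. Now I'll swing along the arc.

Call:
step_arm:
  plan:
    - [[0,0,5],[1,-23,0],1]
    - [[0,0,10],[4,-45,0],1]
    - [[0,0,15],[9,-68,0],1]
    - [[0,0,20],[16,-90,0],1]
    - [[0,0,25],[25,-111,0],1]

```text
time: 8.08
eef_pos: [0.5098, -0.0834, 0.2027]
eef_rot: [0.001, 0.999, 0.041, 0.001]
wrist_force: [3.6, -0.9, 1.4]
finger_gap: 0.0114
finger_force: 59.0
```

Call:
step_arm:
  plan:
    - [[0,0,5],[1,-23,0],1]
    - [[0,0,10],[4,-45,0],1]
    - [[0,0,15],[9,-68,0],1]
    - [[0,0,20],[16,-90,0],1]
    - [[0,0,25],[25,-111,0],1]

```text
time: 8.5
eef_pos: [0.5263, 0.0294, 0.2027]
eef_rot: [0.001, 0.984, -0.176, 0.002]
wrist_force: [6.3, -4.3, -1.2]
finger_gap: 0.0112
finger_force: 58.8
```

Call:
step_arm:
  plan:
    - [[0,0,2],[0,-9,0],1]
    - [[0,0,4],[1,-18,0],1]
    - [[0,0,4],[1,-18,0],1]
    - [[0,0,4],[1,-18,0],1]
    - [[0,0,4],[1,-18,0],1]

```text
time: 8.92
eef_pos: [0.533, 0.0452, 0.2026]
eef_rot: [-0.0, 0.978, -0.207, 0.002]
wrist_force: [4.8, -1.1, 3.3]
finger_gap: 0.0119
finger_force: 59.3
```

```bash
python3 - <<'E'
from h import *
print(cur()[1])
for n in("side","top"):
  c=ctrl.capture(n)
  for k in["magnifier","lens_center","lens_knob","sorting_pad","tray_grip","pocket","stone_sphere_center"]: print(n,k,show(ctrl.pinpoint(n,k)))
  if n=="side": cv2.imwrite("pics/i.png",cv2.resize(c["frame"][100:350,180:430],(600,600)))
E
```

```text
[0.53295063 0.04522676 0.20263216]
side magnifier [([0.77, -0.068, 0.0], 0.83)]
side lens_center [([0.586, 0.02, 0.215], 0.59)]
side lens_knob [([0.534, 0.046, 0.241], 0.91), ([0.765, -0.062, 0.214], 0.51)]
side sorting_pad [([0.583, 0.024, 0.005], 0.92)]
side tray_grip [([0.474, -0.113, 0.024], 0.55)]
side pocket [([0.652, -0.168, 0.007], 0.55)]
side stone_sphere_center [([0.411, -0.219, 0.018], 0.8), ([0.654, -0.171, 0.024], 0.64), ([0.554, -0.217, 0.013], 0.55)]
top magnifier [([0.772, -0.059, 0.002], 0.6)]
top lens_center [([0.584, 0.022, 0.215], 0.81)]
top lens_knob [([0.53, 0.044, 0.242], 0.58)]
top sorting_pad [([0.584, 0.028, 0.0], 0.71)]
top tray_grip []
top pocket [([0.657, -0.168, 0.007], 0.73)]
top stone_sphere_center [([0.55, -0.212, 0.014], 0.62), ([0.652, -0.174, 0.021], 0.61), ([0.413, -0.218, 0.012], 0.58)]
```

View pics/i.png

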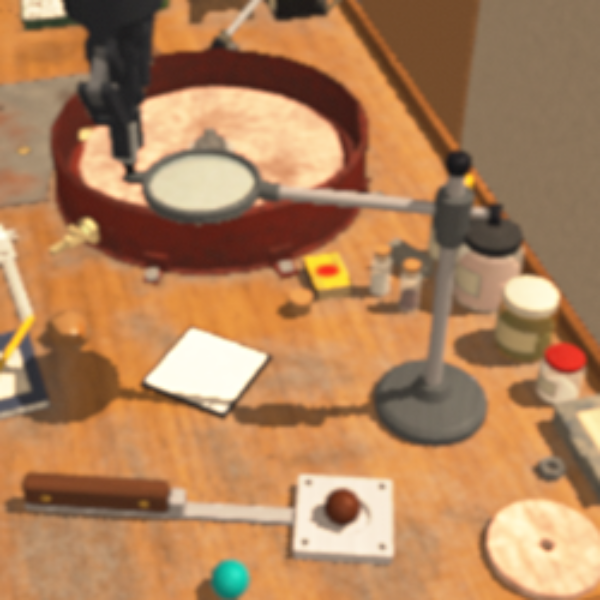

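Side view: the lens at (203,185) is 215 mm up. The networks put its centre at (0.585,0.021) and the pad at (0.583,0.026), so the lens is over the pad. The tray, with the ball in its pocket at (343,507), is undisturbed. I'll release and go to the grip.

```bash
python3 - <<'E'
from h import *
p=cur()[1]
plan([([p[0],p[1],.27],-114),([.4725,-.112,.17],-107.2),([.4725,-.112,.03],-107.2),([.4725,-.112,-.022],-107.2)])
E
```

```text
[-0.0, -0.2, -0.0] [0.0, -0.0, -67.0] -> [np.float64(0.5327302797728949), np.float64(0.044762565020881745), 0.27] -114
[0.0, 0.0, -6.8] [9.0, 168.0, 100.0] -> [0.4725, -0.112, 0.17] -107.2
[0.0, 0.0, 0.0] [0.0, 0.0, 140.0] -> [0.4725, -0.112, 0.03] -107.2
[0.0, 0.0, 0.0] [0.0, 0.0, 52.0] -> [0.4725, -0.112, -0.022] -107.2
```

Call:
step_arm:
  plan:
    - [[0,0,0],[0,0,0],0.5]
    - [[0,0,0],[0,0,0],0]
    - [[0,0,0],[0,0,0],-1]
    - [[0,0,0],[0,0,0],-1]
    - [[0,0,0],[0,0,0],-1]

```text
time: 10.13
eef_pos: [0.5306, 0.0457, 0.2015]
eef_rot: [0.0, 0.978, -0.208, -0.001]
wrist_force: [-0.8, 0.1, 0.1]
finger_gap: 0.069
finger_force: 0.0
```

Call:
step_arm:
  plan:
    - [[0,0,0],[0,0,0],-1]
    - [[0,0,0],[0,0,0],-1]
    - [[0,0,0],[0,0,-20],-1]
    - [[0,0,0],[0,0,-45],-1]
    - [[0,0,0],[0,0,-68],-1]

```text
time: 10.55
eef_pos: [0.5309, 0.0458, 0.2705]
eef_rot: [0.0, 0.978, -0.208, -0.001]
wrist_force: [-0.1, -0.4, -0.3]
finger_gap: 0.0854
finger_force: 0.0
```

Call:
step_arm:
  plan:
    - [[0,0,-3],[4,40,0],-1]
    - [[0,0,-6.8],[8,80,20],-1]
    - [[0,0,-6.8],[8,115,40],-1]
    - [[0,0,-6.8],[8,145,65],-1]
    - [[0,0,-6.8],[8,168,90],-1]

```text
time: 10.97
eef_pos: [0.4696, -0.1131, 0.1796]
eef_rot: [0.001, 0.989, -0.15, 0.001]
wrist_force: [1.1, -0.6, 0.2]
finger_gap: 0.0853
finger_force: 0.0
```

```bash
python3 - <<'E'
from h import *
print(cur())
for n in("side","top"):
  c=ctrl.capture(n)
  for k in["lens_center","tray_grip","pocket","stone_sphere_center"]: print(n,k,show(ctrl.pinpoint(n,k)))
plan([([.4725,-.112,.03],-107.2),([.4725,-.112,-.022],-107.2)])
E
```

```text
(array([[ 9.55249981e-01, -2.95797735e-01,  1.08337968e-03],
       [-2.95796206e-01, -9.55250079e-01, -1.37483321e-03],
       [ 1.44157107e-03,  9.92849800e-04, -9.99998468e-01]]), array([ 0.46957792, -0.11308352,  0.17963339]))
side lens_center [([0.587, 0.019, 0.215], 0.74)]
side tray_grip [([0.473, -0.113, 0.024], 0.83)]
side pocket [([0.654, -0.172, 0.006], 0.76)]
side stone_sphere_center [([0.412, -0.218, 0.012], 0.76), ([0.554, -0.213, 0.015], 0.71), ([0.657, -0.173, 0.022], 0.59)]
top lens_center [([0.589, 0.021, 0.214], 0.88)]
top tray_grip []
top pocket [([0.658, -0.169, 0.007], 0.52)]
top stone_sphere_center [([0.415, -0.22, 0.017], 0.53)]
[0.0, -0.1, 0.1] [1.0, 1.0, 151.0] -> [0.4725, -0.112, 0.03] -107.2
[0.0, 0.0, 0.0] [0.0, 0.0, 52.0] -> [0.4725, -0.112, -0.022] -107.2
```

Call:
step_arm:
  plan:
    - [[0,0,0],[2,1,40],-1]
    - [[0,0,0],[2,1,80],-1]
    - [[0,0,0],[2,1,115],-1]
    - [[0,0,0],[2,1,140],-1]
    - [[0,0,0],[2,1,150],-1]

```text
time: 11.88
eef_pos: [0.4702, -0.1112, 0.0273]
eef_rot: [-0.0, 0.989, -0.149, -0.002]
wrist_force: [-0.0, -0.1, 0.4]
finger_gap: 0.0854
finger_force: 0.0
```

Call:
step_arm:
  plan:
    - [[0,0,0],[0,0,10],-1]
    - [[0,0,0],[0,0,20],-1]
    - [[0,0,0],[0,0,30],-1]
    - [[0,0,0],[0,0,38],-1]
    - [[0,0,0],[0,0,43],-1]

```text
time: 12.3
eef_pos: [0.4725, -0.1127, -0.0133]
eef_rot: [0.0, 0.989, -0.149, 0.0]
wrist_force: [0.2, -0.1, -0.5]
finger_gap: 0.0855
finger_force: 0.0
```

Call:
step_arm:
  plan:
    - [[0,0,0],[0,0,3],-1]
    - [[0,0,0],[0,0,6],-1]
    - [[0,0,0],[0,0,9],-1]
    - [[0,0,0],[0,0,9],-1]
    - [[0,0,0],[0,0,9],-1]

```text
time: 12.72
eef_pos: [0.4721, -0.1126, -0.0219]
eef_rot: [0.0, 0.989, -0.149, 0.0]
wrist_force: [-0.3, -0.5, 0.6]
finger_gap: 0.0853
finger_force: 0.0
```

```bash
python3 - <<'E'
from h import *
print(cur()[1])
c=ctrl.capture("side")
p=cur()[1]
for s in(-1,1): print(proj(c,[p[0]-.2957*.045*s,p[1]-.955*.045*s,p[2]+.043]).round(1))
u,v=proj(c,[p[0],p[1],.03]).astype(int)
x=u-50;y=v-50;print(x,y);print(show(ctrl.pinpoint("side","tray_grip")))
cv2.imwrite("pics/j.png",cv2.resize(c["frame"][y:y+100,x:x+130],None,fx=6,fy=6,interpolation=cv2.INTER_CUBIC))
E
```

```text
[ 0.4721024  -0.11257909 -0.0219085 ]
[227.5 287.9]
[219.4 324.4]
173 252
[([0.473, -0.113, 0.028], 0.58), ([0.656, -0.173, 0.025], 0.18)]
```

View pics/j.png

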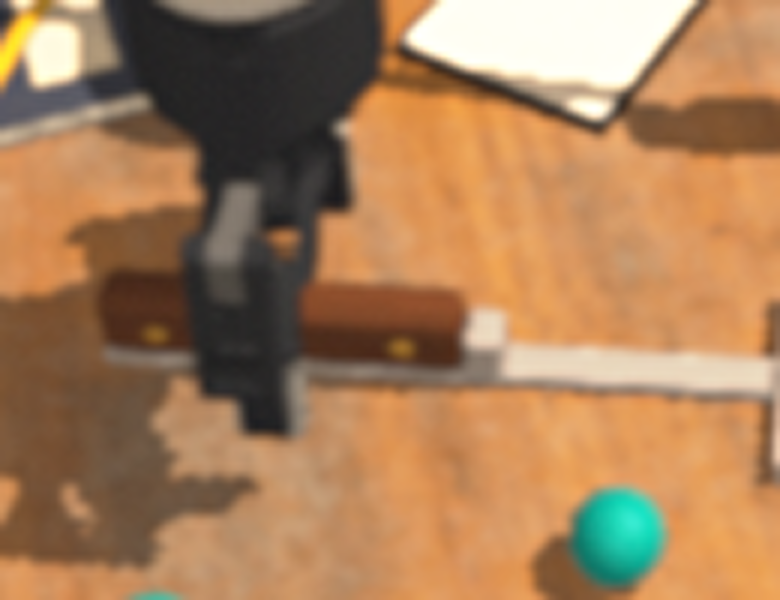

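The near fingertip at (270,435) in the crop is px (218,324.5), against a predicted (219,324). That confirms the 30 mm offset, and the fingers straddle the grip. I'll close on it.

Call:
step_arm:
  plan:
    - [[0,0,0],[0,0,0],0.3]
    - [[0,0,0],[0,0,0],0.6]
    - [[0,0,0],[0,0,0],1]
    - [[0,0,0],[0,0,0],1]
    - [[0,0,0],[0,0,0],1]

```text
time: 13.23
eef_pos: [0.4721, -0.1126, -0.0219]
eef_rot: [0.0, 0.989, -0.149, 0.0]
wrist_force: [0.5, -0.7, 0.4]
finger_gap: 0.0261
finger_force: 0.0
```

Call:
step_arm:
  plan:
    - [[0,0,0],[0,0,0],1]
    - [[0,0,0],[0,0,0],1]
    - [[0,0,0],[0,0,0],1]
    - [[0,0,0],[0,0,0],1]
    - [[0,0,0],[0,0,0],1]

```text
time: 13.65
eef_pos: [0.4722, -0.1125, -0.0217]
eef_rot: [0.0, 0.989, -0.149, 0.0]
wrist_force: [-1.2, -0.3, 5.5]
finger_gap: 0.0166
finger_force: 59.7
```

Call:
step_arm:
  plan:
    - [[0,0,0],[0,0,0],1]
    - [[0,0,0],[0,0,-1],1]
    - [[0,0,0],[0,0,-2],1]
    - [[0,0,0],[0,0,-4],1]
    - [[0,0,0],[0,0,-6],1]

```text
time: 14.07
eef_pos: [0.4715, -0.1124, -0.0161]
eef_rot: [-0.0, 0.989, -0.149, -0.001]
wrist_force: [0.2, 1.0, -1.2]
finger_gap: 0.0167
finger_force: 58.9
```

Call:
step_arm:
  plan:
    - [[0,0,0],[0,0,-3],1]
    - [[0,0,0],[0,0,-6],1]
    - [[0,0,0],[0,0,-10],1]
    - [[0,0,0],[0,0,-13],1]
    - [[0,0,0],[0,0,-14],1]

```text
time: 14.48
eef_pos: [0.4724, -0.1127, -0.0013]
eef_rot: [0.0, 0.989, -0.149, 0.0]
wrist_force: [-1.1, 0.5, -1.3]
finger_gap: 0.0162
finger_force: 58.9
```

```bash
python3 - <<'E'
from h import *
print(cur(),ctrl.observe()["moment"])
for n in("side","top"):
  c=ctrl.capture(n)
  for k in["lens_center","sphere_tray","tray_grip","pocket","stone_sphere_center"]: print(n,k,show(ctrl.pinpoint(n,k)))
E
```

```text
(array([[ 9.55354805e-01, -2.95459841e-01,  8.24000464e-04],
       [-2.95459572e-01, -9.55355145e-01, -4.33376420e-04],
       [ 9.15258411e-04,  1.70569421e-04, -9.99999567e-01]]), array([ 0.47241463, -0.11268704, -0.00134807])) [0.04642723 0.13761017 0.07071736]
side lens_center [([0.588, 0.02, 0.212], 0.59)]
side sphere_tray [([0.655, -0.168, 0.022], 0.78)]
side tray_grip [([0.473, -0.114, 0.048], 0.95)]
side pocket [([0.653, -0.171, 0.024], 0.59), ([0.584, 0.026, 0.001], 0.25), ([0.768, -0.064, 0.003], 0.24)]
side stone_sphere_center [([0.653, -0.175, 0.042], 0.48), ([0.554, -0.216, 0.012], 0.48)]
top lens_center []
top sphere_tray [([0.655, -0.173, 0.023], 0.49)]
top tray_grip [([0.771, -0.061, 0.214], 0.52)]
top pocket []
top stone_sphere_center []
```

Tray lifted 20 mm and level, with ball z 0.042 and pocket z 0.024. I'll continue gently upward and then across.

Call:
step_arm:
  plan:
    - [[0,0,0],[0,0,-3],1]
    - [[0,0,0],[0,0,-8],1]
    - [[0,0,0],[0,0,-15],1]
    - [[0,0,0],[0,0,-23],1]
    - [[0,0,0],[0,0,-31],1]

```text
time: 15.5
eef_pos: [0.4722, -0.1126, 0.03]
eef_rot: [0.0, 0.989, -0.149, 0.0]
wrist_force: [0.1, -0.3, -2.3]
finger_gap: 0.0166
finger_force: 58.9
```

Call:
step_arm:
  plan:
    - [[0,0,0],[0,0,-8],1]
    - [[0,0,0],[0,0,-16],1]
    - [[0,0,0],[0,0,-24],1]
    - [[0,0,0],[0,0,-32],1]
    - [[0,0,0],[0,0,-39],1]

```text
time: 15.92
eef_pos: [0.4722, -0.1126, 0.069]
eef_rot: [0.0, 0.989, -0.149, 0.0]
wrist_force: [-0.8, -0.3, -1.7]
finger_gap: 0.0166
finger_force: 58.9
```

Call:
step_arm:
  plan:
    - [[0,0,0],[0,0,-5],1]
    - [[0,0,0],[0,0,-9],1]
    - [[0,0,0],[0,0,-12],1]
    - [[0,0,0],[0,0,-13],1]
    - [[0,0,0],[0,0,-13],1]

```text
time: 16.33
eef_pos: [0.4721, -0.1125, 0.0811]
eef_rot: [0.0, 0.989, -0.149, 0.0]
wrist_force: [0.8, 0.5, -2.6]
finger_gap: 0.0163
finger_force: 58.9
```

Call:
step_arm:
  plan:
    - [[0,0,0],[-2,-2,0],1]
    - [[0,0,0],[-5,-6,0],1]
    - [[0,0,0],[-9,-12,0],1]
    - [[0,0,0],[-14,-19,0],1]
    - [[0,0,0],[-20,-27,0],1]

```text
time: 16.75
eef_pos: [0.4604, -0.0799, 0.0808]
eef_rot: [-0.0, 0.989, -0.15, -0.0]
wrist_force: [0.0, -0.5, -1.2]
finger_gap: 0.0165
finger_force: 58.8
```

Call:
step_arm:
  plan:
    - [[0,0,0],[-7,-9,0],1]
    - [[0,0,0],[-13,-18,0],1]
    - [[0,0,0],[-20,-26,0],1]
    - [[0,0,0],[-26,-35,0],1]
    - [[0,0,0],[-33,-44,0],1]

```text
time: 17.17
eef_pos: [0.4421, -0.0279, 0.0811]
eef_rot: [0.0, 0.989, -0.149, 0.0]
wrist_force: [-0.4, -0.1, -1.5]
finger_gap: 0.0167
finger_force: 58.8
```

Call:
step_arm:
  plan:
    - [[0,0,0],[-7,-9,0],1]
    - [[0,0,0],[-13,-18,0],1]
    - [[0,0,0],[-20,-26,0],1]
    - [[0,0,0],[-26,-35,0],1]
    - [[0,0,0],[-33,-44,0],1]

```text
time: 17.58
eef_pos: [0.4237, 0.0237, 0.081]
eef_rot: [0.0, 0.989, -0.149, 0.0]
wrist_force: [0.2, 0.2, -2.4]
finger_gap: 0.0166
finger_force: 58.8
```

Call:
step_arm:
  plan:
    - [[0,0,0],[-7,-9,0],1]
    - [[0,0,0],[-12,-17,0],1]
    - [[0,0,0],[-17,-23,0],1]
    - [[0,0,0],[-20,-27,0],1]
    - [[0,0,0],[-22,-30,0],1]

```text
time: 18.0
eef_pos: [0.4114, 0.0586, 0.081]
eef_rot: [0.0, 0.989, -0.149, -0.0]
wrist_force: [0.6, 0.8, -1.8]
finger_gap: 0.0168
finger_force: 58.8
```

```bash
python3 - <<'E'
from h import *
print(cur())
for n in("side","top"):
  c=ctrl.capture(n)
  for k in["lens_center","lens_knob","sphere_tray","tray_grip","pocket","stone_sphere_center"]: print(n,k,show(ctrl.pinpoint(n,k)))
E
```

```text
(array([[ 9.55553666e-01, -2.94817165e-01, -1.73721888e-04],
       [-2.94817190e-01, -9.55553664e-01, -1.38363901e-04],
       [-1.25208534e-04,  1.83430331e-04, -9.99999975e-01]]), array([0.41140424, 0.05855248, 0.08098773]))
side lens_center [([0.592, 0.018, 0.214], 0.73), ([0.583, 0.027, 0.001], 0.41)]
side lens_knob [([0.532, 0.045, 0.242], 0.61)]
side sphere_tray [([0.595, 0.003, 0.102], 0.87)]
side tray_grip [([0.412, 0.059, 0.128], 0.66)]
side pocket [([0.593, -0.0, 0.107], 0.61)]
side stone_sphere_center [([0.414, -0.217, 0.016], 0.67), ([0.596, -0.006, 0.126], 0.66), ([0.552, -0.215, 0.015], 0.57)]
top lens_center [([0.588, 0.022, 0.216], 0.85), ([0.597, -0.0, 0.11], 0.54)]
top lens_knob [([0.533, 0.044, 0.24], 0.64)]
top sphere_tray [([0.771, -0.062, 0.214], 0.64), ([0.6, -0.002, 0.106], 0.51)]
top tray_grip [([0.728, 0.123, 0.004], 0.45)]
top pocket [([0.599, 0.003, 0.106], 0.53)]
top stone_sphere_center [([0.774, -0.06, 0.215], 0.58), ([0.412, -0.218, 0.016], 0.48), ([0.551, -0.21, 0.012], 0.43)]
```

Call:
step_arm:
  plan:
    - [[0,0,0],[-3,-3,0],1]
    - [[0,0,0],[-7,-8,0],1]
    - [[0,0,0],[-11,-12,0],1]
    - [[0,0,0],[-13,-15,0],1]
    - [[0,0,0],[-14,-16,0],1]

```text
time: 19.12
eef_pos: [0.4025, 0.0781, 0.081]
eef_rot: [0.0, 0.989, -0.149, -0.0]
wrist_force: [-0.3, -0.4, -2.4]
finger_gap: 0.0167
finger_force: 58.8
```

Call:
step_arm:
  plan:
    - [[0,0,0],[0,0,0],1]
    - [[0,0,0],[0,0,0],1]
    - [[0,0,0],[0,0,0],1]
    - [[0,0,0],[0,0,0],1]
    - [[0,0,0],[0,0,0],1]

```text
time: 19.53
eef_pos: [0.4032, 0.0772, 0.081]
eef_rot: [0.0, 0.989, -0.15, 0.0]
wrist_force: [0.1, 0.4, -1.2]
finger_gap: 0.0165
finger_force: 58.8
```

```bash
python3 - <<'E'
from h import *
print(cur()[1])
for i in range(3):
 for n in("side","top"):
  c=ctrl.capture(n)
  for k in["lens_center","sphere_tray","pocket","tray_grip","stone_sphere_center"]: print(n,k,show(ctrl.pinpoint(n,k)[:3]))
c=ctrl.capture("side");L=np.array([.5875,.0205,.125]);u,v=proj(c,L);print(u,v)
f=c["frame"]; hsv=cv2.cvtColor(f,cv2.COLOR_BGR2HSV); x,y=int(u)-60,int(v)-50
cv2.imwrite("pics/k.png",cv2.resize(f[y:y+100,x:x+120],None,fx=6,fy=6,interpolation=cv2.INTER_CUBIC)); print(x,y)
E
```

```text
[0.40320693 0.07718367 0.08101648]
side lens_center [([0.59, 0.019, 0.216], 0.6)]
side sphere_tray [([0.587, 0.02, 0.104], 0.97), ([0.765, -0.061, 0.217], 0.3)]
side pocket [([0.586, 0.019, 0.106], 0.57)]
side tray_grip [([0.405, 0.076, 0.126], 0.83), ([0.726, 0.127, 0.0], 0.47)]
side stone_sphere_center [([0.416, -0.218, 0.011], 0.7), ([0.552, -0.215, 0.015], 0.59), ([0.591, 0.012, 0.127], 0.57)]
top lens_center [([0.587, 0.02, 0.215], 0.73), ([0.774, -0.063, 0.213], 0.5)]
top sphere_tray [([0.591, 0.019, 0.104], 0.87), ([0.771, -0.062, -0.001], 0.32)]
top pocket [([0.73, 0.124, 0.004], 0.73), ([0.587, 0.022, 0.11], 0.6)]
top tray_grip []
top stone_sphere_center [([0.552, -0.213, 0.016], 0.67), ([0.412, -0.221, 0.016], 0.55)]
side lens_center [([0.59, 0.021, 0.214], 0.61)]
side sphere_tray [([0.585, 0.02, 0.1], 0.73), ([0.583, 0.024, -0.001], 0.68)]
side pocket [([0.586, 0.022, 0.107], 0.85)]
side tray_grip []
side stone_sphere_center [([0.555, -0.216, 0.014], 0.72), ([0.41, -0.214, 0.015], 0.68), ([0.588, 0.013, 0.126], 0.62)]
top lens_center [([0.586, 0.02, 0.217], 0.68)]
top sphe
[... 269 characters left out ...]
], 0.51), ([0.416, -0.22, 0.016], 0.47)]
side lens_center [([0.589, 0.019, 0.214], 0.8)]
side sphere_tray [([0.586, 0.019, 0.101], 0.75)]
side pocket [([0.585, 0.019, 0.111], 0.84), ([0.695, 0.088, 0.005], 0.17)]
side tray_grip [([0.406, 0.075, 0.126], 0.92), ([0.766, -0.059, 0.219], 0.49)]
side stone_sphere_center [([0.412, -0.219, 0.016], 0.81), ([0.552, -0.216, 0.015], 0.62), ([0.591, 0.011, 0.127], 0.45)]
top lens_center [([0.587, 0.02, 0.217], 0.83)]
top sphere_tray [([0.589, 0.018, 0.105], 0.55)]
top pocket [([0.588, 0.021, 0.11], 0.73)]
top tray_grip []
top stone_sphere_center [([0.552, -0.212, 0.014], 0.71), ([0.412, -0.221, 0.018], 0.45)]
266.4913250906669 212.50867135131614
206 162
```

View pics/k.png

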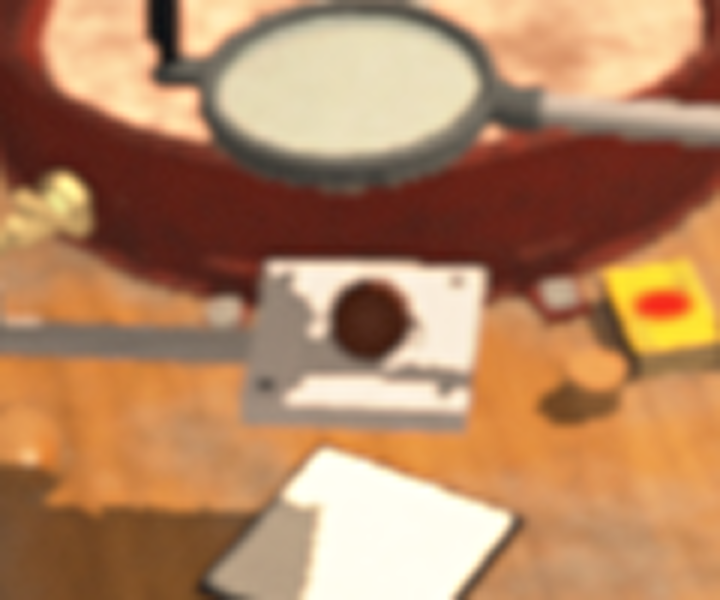

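The side crop shows the ball seated in the pocket at (370,320), about 3 px (about 6 mm towards -y) short of the lens axis. I'll make a slow final shift and settle.

Call:
step_arm:
  plan:
    - [[0,0,0],[-0.5,-0.7,0],1]
    - [[0,0,0],[-1.2,-1.6,0],1]
    - [[0,0,0],[-2,-2.8,0],1]
    - [[0,0,0],[-2.7,-3.8,0],1]
    - [[0,0,0],[-3.3,-4.7,0],1]

```text
time: 21.8
eef_pos: [0.4012, 0.083, 0.081]
eef_rot: [0.0, 0.989, -0.149, -0.0]
wrist_force: [0.0, 0.2, -2.1]
finger_gap: 0.0166
finger_force: 58.8
```

Call:
step_arm:
  plan:
    - [[0,0,0],[-0.2,-0.3,0],1]
    - [[0,0,0],[-0.2,-0.3,0],1]
    - [[0,0,0],[-0.2,-0.3,0],1]
    - [[0,0,0],[-0.2,-0.3,0],1]
    - [[0,0,0],[-0.2,-0.3,0],1]

```text
time: 22.22
eef_pos: [0.4012, 0.0831, 0.081]
eef_rot: [0.0, 0.989, -0.149, 0.0]
wrist_force: [-0.6, 0.4, -2.3]
finger_gap: 0.017
finger_force: 58.8
```

Call:
step_arm:
  plan:
    - [[0,0,0],[0,0,0],1]
    - [[0,0,0],[0,0,0],1]
    - [[0,0,0],[0,0,0],1]
    - [[0,0,0],[0,0,0],1]
    - [[0,0,0],[0,0,0],1]

```text
time: 22.63
eef_pos: [0.4012, 0.0831, 0.081]
eef_rot: [0.0, 0.989, -0.149, -0.0]
wrist_force: [0.0, -0.1, -2.0]
finger_gap: 0.0165
finger_force: 58.8
```

```bash
python3 - <<'E'
from h import *
print(cur()[1])
for i in range(3):
  c=ctrl.capture("side")
  f=c["frame"].astype(int);x,y=216,182;s=f[y:y+60,x:x+100];m=(s[...,2]<130)&(s[...,2]>s[...,0]*1.5)&(s.sum(2)<200)
  n,l,st,ce=cv2.connectedComponentsWithStats(m.astype(np.uint8))
  for j in range(1,n):
    if st[j,4]>50:
      u=ce[j]+[x,y]; print(u.round(1),st[j].tolist(),back(c,u,.126).round(4))
  for k in["lens_center","pocket","sphere_tray","stone_sphere_center"]: print(k,show(ctrl.pinpoint("side",k)[:3]))
print(ctrl.observe()["qd"].round(4))
E
```

```text
[0.40119869 0.0831078  0.08100216]
[265.6 196.3] [0, 0, 100, 29, 1657] [0.5962 0.0742 0.126 ]
[265.4 214. ] [45, 26, 11, 12, 97] [0.5842 0.0151 0.126 ]
lens_center [([0.587, 0.02, 0.212], 0.81), ([0.726, 0.127, -0.001], 0.42)]
pocket [([0.582, 0.024, 0.105], 0.79), ([0.585, 0.025, 0.002], 0.69)]
sphere_tray [([0.585, 0.027, 0.102], 0.82)]
stone_sphere_center [([0.59, 0.02, 0.128], 0.68), ([0.553, -0.217, 0.015], 0.61), ([0.412, -0.219, 0.012], 0.61)]
[265.6 196.3] [0, 0, 100, 29, 1655] [0.5963 0.0743 0.126 ]
[265.4 213.9] [45, 26, 11, 12, 97] [0.5842 0.0154 0.126 ]
lens_center [([0.586, 0.019, 0.215], 0.59)]
pocket [([0.584, 0.023, 0.108], 0.88), ([0.585, 0.028, 0.001], 0.68), ([0.727, 0.128, 0.002], 0.17)]
sphere_tray [([0.584, 0.026, 0.104], 0.86)]
stone_sphere_center [([0.552, -0.215, 0.013], 0.66), ([0.413, -0.22, 0.013], 0.5), ([0.589, 0.015, 0.126], 0.49)]
[265.6 196.3] [0, 0, 100, 29, 1656] [0.5963 0.0741 0.126 ]
[265.4 213.9] [45, 26, 11, 12, 98] [0.5842 0.0153 0.126 ]
lens_center [([0.465, 0.104, 0.002], 0.65), ([0.589, 0.021, 0.214], 0.64)]
pocket [([0.583, 0.025, 0.108], 0.76), ([0.587, 0.02, 0.216], 0.28)]
sphere_tray [([0.583, 0.03, 0.103], 0.6), ([0.586, 0.023, 0.215], 0.56)]
stone_sphere_center [([0.554, -0.214, 0.012], 0.56), ([0.589, 0.019, 0.125], 0.51), ([0.411, -0.218, 0.015], 0.5)]
[-0.0001  0.0022 -0.0004 -0.0003  0.0013  0.0008]
```

The ball reads about (0.588, 0.018, 0.126), and the lens (0.587, 0.020, 0.215). It's centred, 9 cm below the lens, and at rest.

```bash
python3 -c "
from bench import ctrl
print(ctrl.sign_off())"
```

```text
the job is handed in; nothing more can be done
None
```

I handed the job in at about 23 s: the lens is over the white pad, and the tray is held level and still with the ball in its pocket, within about 5 mm of the lens axis and 9 cm below the lens.

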